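# Reseal the vacuum coffee canister

### The job

The dark coffee canister with the black lid was left open to the air: first fold the red valve lever on its lid down flat, then press the white pump knob in the middle of the lid all the way down to its stop, hold it there for a moment and let it spring back up. Leave the canister standing where it is, and do not disturb the white canister or the other things on the counter.

Things in the scene. Friction and masses are not known exactly. Their poses are not given: they have to be found in the camera images.
- coffee_canister: Dark steel canister with a black lid, loose on the counter, 0.75 to 1.25 kg. Origin at the centre of its underside, z up along its axis. Body 122 mm across and 150 mm high; lid 130 mm across, top at z = 170 mm, with a 44 mm wide collar up to z = 182 mm under the knob. The valve lever points along the canister's +x axis, from a hinge at x = 30 mm, y = 0, z = 178 mm.
- coffee_lever (a joint): Red valve lever of the dark canister, a flat bar 50 mm long from its hinge, 18 mm wide and 6 mm thick; its hinge axis is level, across the lever. Value in rad: 0 = folded down flat, lying level just above the lid and pointing outwards along the canister's +x; it grows to 1.2 as the free end is raised. It starts raised. It stays where it is left (stiff hinge, about 0.05 N m, 1 to 2 N at the tip).
- coffee_lever_tip (a point): Middle of the free end of the red lever of the dark canister, on the bar's mid-thickness, 50 mm from the hinge.
- coffee_pump (a joint): White pump knob of the dark canister. Value in m: 0 = up, 0.016 = fully down at its stop. A spring returns it: about 2.5 N starts it moving and about 9 N brings it to the stop.
- coffee_pump_top (a point): Centre of the flat top of the white pump knob of the dark canister (knob 46 mm across, 12 mm thick), on the canister's axis; 212 mm above the canister's underside when up, 196 mm when pressed. It moves with the knob.
- sugar_canister: White ceramic canister with a white lid, of the same shape and size, with a wooden-coloured pump knob and its red lever already folded flat; to be left alone. Origin at the centre of its underside.
- sugar_pump (a joint): Pump knob of the white canister, m: 0 = up, 0.016 = down. To be left alone.
- sugar_lever (a joint): Red lever of the white canister, rad: 0 = folded flat. To be left alone.
- mug: Blue mug, 80 mm across and 95 mm high, with a handle; bystander. Origin at the centre of its underside.
- jar: Closed amber jar, 70 mm across and 110 mm high; bystander. Origin at the centre of its underside.
- stick_bowl: White bowl, 120 mm across and 60 mm high, with stir sticks standing up to about 100 mm; bystander. Origin at the centre of its underside.
- spoon: Steel spoon lying on the counter near the robot; bystander.
There are look-alikes about, which are no part of the job. Leave any yellow look-alike of the coffee_canister alone.

How it is judged:
By the outcome, as a careful person would: the job done as asked, in the order asked, and still so for the second after the job is handed in, with the robot touching nothing.
It also fails if it takes over 40 s, if anything falls off the work surface, if the arm or the gripper's body presses on something with over 40 N, if the wrist force passes 120 N, or if a joint passes its speed limit or range.

### The arm

A 6-joint arm with a two-finger parallel gripper is mounted at the origin on the work surface. World frame = base frame: x ahead of the robot, y to its left, z up, the work surface at z = 0. Lengths are in m, angles in rad, forces in N, time in s.
With the tool pointing down it reaches from about 0.275 to 0.85 m from the base axis. Payload 5.2 kg.
Tool frame: the origin (TCP) lies between the finger pads; the fingertips stand 19 mm ahead of it and the grasp point (between the pads) is the TCP; z points along the fingers, y is the direction in which the jaws open and shut (so a half turn about z gives the same grasp; the last joint's range is limited). The gripper opens to 85 mm and grips with 20 to 120 N. Pads are 22 mm wide; open, the fingers measure 114 mm over their backs; the gripper's body (76 mm by 85 mm) begins 54 mm behind the grasp point. The pads swing forward as they close: fully open they stand 13 mm farther back than shut.
Start: joints at [0.99, 0.259, 1.535, -0, 1.348, -0.203], TCP at [0.203, 0.511, 0.25] pointing down, gripper open.
Joint ranges: [-3.14, 3.14], [-0.91, 2.08], [0.19, 2.58], [-1.22, 4.36], [0.22, 2.71], [-3.12, 3.12]. Speed limits (rad/s): [2.57, 2.57, 3.14, 3.14, 3.14, 3.14].

### API

Orientations are given as a unit quaternion [w, x, y, z].
In Python, from bench import manip gives the robot as it stands.
- The arm moves only by the tool move_arm, never from a script. Its argument "targets" is a list of rows, each an object of numbers: "dx", "dy", "dz": the shift along the tool's x, y, z in mm; "rx", "ry", "rz": the turn, a rotation vector about the tool's x, y, z in degrees; "grip": the closure in counts, from 0 (fully open) to 255 (shut). In form: [{"dx": .., "dy": .., "dz": .., "rx": .., "ry": .., "rz": .., "grip": ..}, ...]. A call has 1 to 12 rows; each row shifts and turns the pose as measured when the row begins, along the tool's axes as they then stand; what a row does not reach is not made up. A row lasts 1/12 s, in which the tool goes at most 41.7 mm and 7.16 degrees, less where a joint would pass 70% of its speed; a pose out of reach is approached as far as the arm can. A call with a gripper value outside its range is refused whole. The fingers move at their own pace and stop on an object; "grip_force" is the grip in N (left out, the last holds). Time passes only in rows, so rows that do not move let the fingers close. It gives the time, the measured TCP pose, the force and the opening at its end, in the units of the state.
- manip.read_state(): the state, without advancing time (a new reading comes with each control period).
- manip.capture(name): name is "scene" or "top" or "wrist"; returns a dict with "color" (480x640x3 uint8, red, green, blue), "fx", "fy", "cx", "cy" (pixels), "distortion" ([k1, k2, p1, p2, k3] as OpenCV has them; the pictures are not rectified), "rvec" (rotation vector, rad) and "tvec" (3), from world to camera coordinates, as OpenCV has them. Camera axes: x right, y down, z forward; pixel columns grow to the right and rows downward; lengths in m; the calibration is good to about 2 mm. A picture is of the moment at which its call begins. There is no depth.
- manip.close_job(): hands the job in, once; it reports no verdict.
The state is a dict: "clock": time; "joints": joint angles; "qd": joint speeds; "tau": joint torques, N m; "ee_pos": TCP position; "orientation": TCP orientation; "wrist_force": force on the tool from outside, world axes, zero at the start; "moment": the same for the moment, N m; "finger_gap": finger opening in m.
Only numpy, scipy, OpenCV 4.12 (cv2) and the standard library are available. Lean on these libraries where they do the work, as an engineer would, in place of code of your own. Each camera call takes 0.05 s, during which the arm holds its last target. There are 200 camera calls.

## Working session

There is one attempt and no reset: what is moved stays moved. The work goes in short steps, Python scripts to look and compute and a tool call to move; the robot and the scene stay as the last step left them, time stands still between calls to the robot, and variables do not carry over. Pictures are saved under pics/ and viewed, about 8 in all and at most 12, crops included, and the job is handed in when it is done.

Besides the shell and the picture viewer there is one more tool, called by a JSON object that holds its "api" and its "payload". move_arm: Moves the arm, as the interface text tells. Its arguments: {"type":"object","properties":{"targets":{"type":"array"},"grip_force":{"type":"number"}},"required":["targets"]}

```bash
mkdir -p pics; cat > h.py <<'E'
import cv2,numpy as np,pickle
from bench import manip
def cap(n,f):
    c=manip.capture(n); cv2.imwrite(f'pics/{f}.png',c['color'][:,:,::-1]); pickle.dump(c,open(f'{f}.pkl','wb')); return c
def K(c): return np.array([[c['fx'],0,c['cx']],[0,c['fy'],c['cy']],[0,0,1.]]),np.array(c['distortion'])
def proj(c,P):
    k,d=K(c); return cv2.projectPoints(np.array(P,float).reshape(-1,1,3),np.array(c['rvec']),np.array(c['tvec']),k,d)[0][:,0]
def ray(c,uv):
    k,d=K(c); R=cv2.Rodrigues(np.array(c['rvec']))[0]
    p=cv2.undistortPoints(np.array(uv,float).reshape(-1,1,2),k,d)[0,0]
    return -R.T@np.array(c['tvec']),R.T@np.array([p[0],p[1],1])
def atz(c,uv,z):
    o,r=ray(c,uv); return o+r*(z-o[2])/r[2]
E
python3 - <<'E'
from h import *
cap('scene','s0');cap('top','t0')
print(manip.read_state())
E
```

```text
{'clock': 0.1, 'joints': array([ 9.90215188e-01,  2.59263878e-01,  1.53597668e+00,  8.05872585e-06,
        1.34801858e+00, -2.02775967e-01]), 'qd': array([-0.00173619, -0.00173721, -0.00235108,  0.00055638, -0.00107286,
       -0.00077673]), 'tau': array([ 5.99493524e-04, -4.46970677e+01, -2.91249204e+01, -4.98760346e-04,
        6.19782979e-03, -8.75849025e-06]), 'ee_pos': array([0.20259631, 0.51084276, 0.24955995]), 'orientation': array([-3.21713296e-04,  1.87781928e-01,  9.82210391e-01, -7.68639584e-04]), 'wrist_force': array([ 0.58484765,  0.10380668, -0.03437237]), 'moment': array([0.00404248, 0.02640564, 0.03887661]), 'finger_gap': 0.08535945452764049}
```

View pics/s0.png

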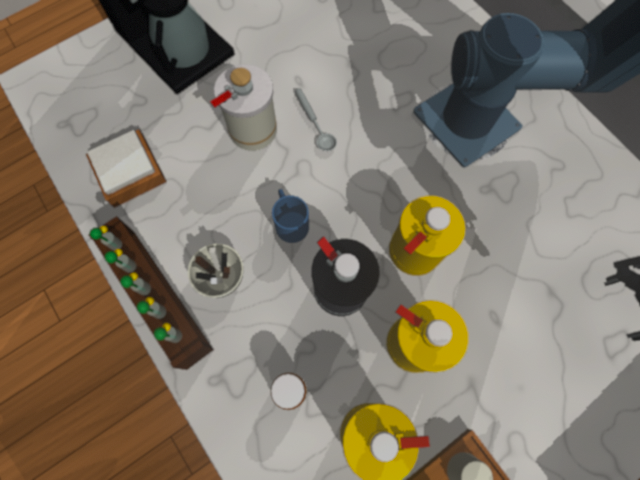

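View pics/t0.png

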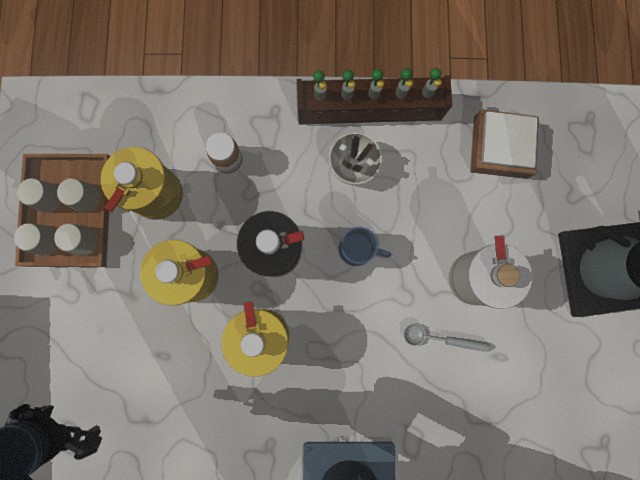

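The scene picture shows the dark canister at about (345,275), with its knob at (346,265) and its raised lever near (326,247). In the top picture the knob is at (268,241) and the lever tip near (302,237). The mug is right beside it on the lever side. I'll enlarge both.

```bash
python3 - <<'E'
import cv2,numpy as np
a=cv2.imread('pics/t0.png')[195:295,225:325];b=cv2.imread('pics/s0.png')[225:325,295:395]
f=lambda x:cv2.resize(x,(400,400),interpolation=cv2.INTER_CUBIC)
cv2.imwrite('pics/c0.png',np.hstack([f(a),f(b)]))
E
```

```text
(no output)
```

View pics/c0.png

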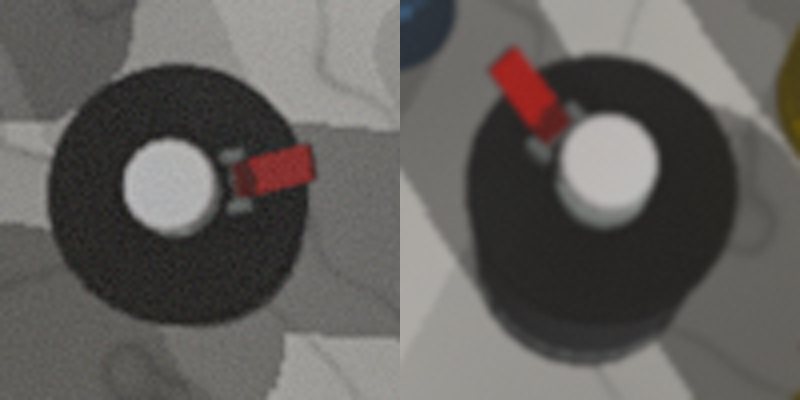

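```bash
python3 - <<'E'
from h import *
from scipy.optimize import least_squares
t=pickle.load(open('t0.pkl','rb'));s=pickle.load(open('s0.pkl','rb'))
obs=[np.array([[267.25,241.25],[303.25,235.5]]),np.array([[347.25,265.25],[320.5,239.5]])]
def pts(p):
    x,y,w,a=p;r=.03+.05*np.cos(a)
    return [[x,y,.212],[x+r*np.cos(w),y+r*np.sin(w),.178+.05*np.sin(a)]]
k=atz(t,obs[0][0],.212);print('top',k,'scene',atz(s,obs[1][0],.212),'lid',atz(t,(269.75,243.75),.17))
tip=atz(t,obs[0][1],.21);w=np.arctan2(*(tip-k)[1::-1])
r=least_squares(lambda p:np.concatenate([(proj(c,pts(p))-o).ravel() for c,o in zip([t,s],obs)]),[k[0],k[1],w,.7])
print(r.x,np.degrees(r.x[2:]),r.fun.round(1),pts(r.x))
for n,p,z in [('y1',(252,345),.212),('y2',(170,271),.212),('mug',(357,247),.095),('y3',(124,173),.212)]: print(n,atz(t,p,z))
E
```

```text
top [0.53099471 0.16904355 0.212     ] scene [0.53049282 0.17312808 0.212     ] lid [0.53046353 0.16759581 0.17      ]
[ 0.53068304  0.1713229  -1.40896478  0.66743238] [-80.72773513  38.24105844] [-1.2  0.2 -0.9  0.5 -0.7 -0.7 -1.1 -0.6] [[np.float64(0.5306830386560819), np.float64(0.17132289577283874), 0.212], [np.float64(0.5418443523548383), np.float64(0.10295732148917187), np.float64(0.20894856927396516)]]
y1 [0.337387   0.19426787 0.212     ]
y2 [0.47325061 0.35109715 0.212     ]
mug [ 0.53248891 -0.01160957  0.095     ]
y3 [0.66081913 0.44754392 0.212     ]
```

{"api": "move_arm", "payload": {"targets": [{"dz": -35,"grip": 255},{"dz": -35,"grip": 255},{"dx": -32,"dy": -17,"grip": 255},{"dx": -32,"dy": -17,"grip": 255},{"dx": -32,"dy": -17,"grip": 255},{"dx": -32,"dy": -17,"grip": 255},{"dx": -32,"dy": -17,"grip": 255},{"dx": -32,"dy": -17,"grip": 255},{"dx": -32,"dy": -17,"grip": 255},{"dx": -32,"dy": -17,"grip": 255},{"dx": -32,"dy": -17,"grip": 255},{"dx": -32,"dy": -17,"grip": 255}]}}

```text
schema error: expected keys dx, dy, dz, rx, ry, rz, grip
```

{"api": "move_arm", "payload": {"targets": [{"rz": 7},{"rz": 7},{"rz": 7},{"rz": 7},{"rz": 7},{"rz": 7},{"rz": 7},{"rz": 7},{"rz": 3},{}]}}

```text
schema error: expected keys dx, dy, dz, rx, ry, rz, grip
```

All the keys are required in every row.

{"api": "move_arm", "payload": {"targets": [{"dx": 0,"dy": 0,"dz": -35,"rx": 0,"ry": 0,"rz": 0,"grip": 255},{"dx": 0,"dy": 0,"dz": -35,"rx": 0,"ry": 0,"rz": 0,"grip": 255},{"dx": -32,"dy": -17,"dz": 0,"rx": 0,"ry": 0,"rz": 0,"grip": 255},{"dx": -32,"dy": -17,"dz": 0,"rx": 0,"ry": 0,"rz": 0,"grip": 255},{"dx": -32,"dy": -17,"dz": 0,"rx": 0,"ry": 0,"rz": 0,"grip": 255},{"dx": -32,"dy": -17,"dz": 0,"rx": 0,"ry": 0,"rz": 0,"grip": 255},{"dx": -32,"dy": -17,"dz": 0,"rx": 0,"ry": 0,"rz": 0,"grip": 255},{"dx": -32,"dy": -17,"dz": 0,"rx": 0,"ry": 0,"rz": 0,"grip": 255},{"dx": -32,"dy": -17,"dz": 0,"rx": 0,"ry": 0,"rz": 0,"grip": 255},{"dx": -32,"dy": -17,"dz": 0,"rx": 0,"ry": 0,"rz": 0,"grip": 255},{"dx": -32,"dy": -17,"dz": 0,"rx": 0,"ry": 0,"rz": 0,"grip": 255},{"dx": -32,"dy": -17,"dz": 0,"rx": 0,"ry": 0,"rz": 0,"grip": 255}]}}

```text
clock: 1.1
ee_pos: [0.4402, 0.2279, 0.3176]
orientation: [-0.004, 0.18, 0.984, -0.004]
wrist_force: [1.2, 1.1, 0.0]
finger_gap: 0.0002
```

{"api": "move_arm", "payload": {"targets": [{"dx": 0,"dy": 0,"dz": 0,"rx": 0,"ry": 0,"rz": 7,"grip": 255},{"dx": 0,"dy": 0,"dz": 0,"rx": 0,"ry": 0,"rz": 7,"grip": 255},{"dx": 0,"dy": 0,"dz": 0,"rx": 0,"ry": 0,"rz": 7,"grip": 255},{"dx": 0,"dy": 0,"dz": 0,"rx": 0,"ry": 0,"rz": 7,"grip": 255},{"dx": 0,"dy": 0,"dz": 0,"rx": 0,"ry": 0,"rz": 7,"grip": 255},{"dx": 0,"dy": 0,"dz": 0,"rx": 0,"ry": 0,"rz": 7,"grip": 255},{"dx": 0,"dy": 0,"dz": 0,"rx": 0,"ry": 0,"rz": 7,"grip": 255},{"dx": 0,"dy": 0,"dz": 0,"rx": 0,"ry": 0,"rz": 7,"grip": 255},{"dx": 0,"dy": 0,"dz": 0,"rx": 0,"ry": 0,"rz": 3,"grip": 255},{"dx": 0,"dy": 0,"dz": 0,"rx": 0,"ry": 0,"rz": 0,"grip": 255}]}}

```text
clock: 1.93
ee_pos: [0.4447, 0.2178, 0.3119]
orientation: [-0.003, 0.654, 0.756, -0.011]
wrist_force: [0.5, 1.0, -0.9]
finger_gap: 0.0002
```

```bash
cat >> h.py <<'E'
from scipy.spatial.transform import Rotation as Ro
def togo(P):
    s=manip.read_state();q=s['orientation'];R=Ro.from_quat(q,scalar_first=True)
    print('xaxis',R.as_matrix()[:,0].round(3),'z',R.as_matrix()[:,2].round(3),'pos',s['ee_pos'].round(4),'mm tool:',(R.inv().apply(np.array(P)-s['ee_pos'])*1000).round(1),'F',s['wrist_force'].round(2),'t',s['clock'])
E
python3 - <<'E'
from h import *
cap('wrist','w1'); togo([.540,.115,.25])
c=pickle.load(open('w1.pkl','rb'))
print(proj(c,[[.531,.171,.212],[.542,.103,.209]]))
E
```

```text
xaxis [-0.147  0.989 -0.01 ] z [-0.018 -0.013 -1.   ] pos [0.4447 0.2178 0.3119] mm tool: [-115.    80.4   61.4] F [0.12 0.29 0.18] t 1.9833
[[447.51273253 328.50877284]
 [438.35995176 411.42889129]]
```

View pics/w1.png

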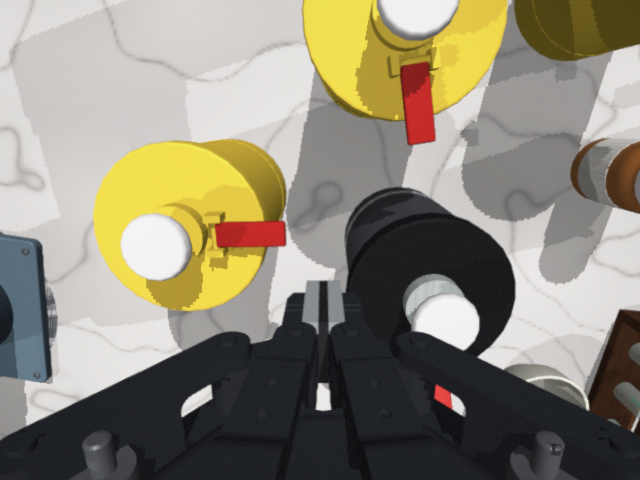

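The wrist view shows the dark canister's knob at (445,322), within about 4 mm of the estimate. Its red lever is half hidden at (442,395). I'll move over the lever.

{"api": "move_arm", "payload": {"targets": [{"dx": -30,"dy": 21,"dz": 0,"rx": 0,"ry": 0,"rz": 0,"grip": 255},{"dx": -30,"dy": 21,"dz": 0,"rx": 0,"ry": 0,"rz": 0,"grip": 255},{"dx": -30,"dy": 21,"dz": 0,"rx": 0,"ry": 0,"rz": 0,"grip": 255},{"dx": -30,"dy": 21,"dz": 0,"rx": 0,"ry": 0,"rz": 0,"grip": 255},{"dx": 0,"dy": 0,"dz": 0,"rx": 0,"ry": 0,"rz": 0,"grip": 255}]}}

```text
clock: 2.4
ee_pos: [0.5476, 0.1104, 0.3104]
orientation: [-0.004, 0.645, 0.764, -0.011]
wrist_force: [-0.5, -0.4, -0.4]
finger_gap: -0.0001
```

```bash
python3 - <<'E'
from h import *
togo([.540,.115,.235]); cap('scene','s1')
E
```

```text
xaxis [-0.167  0.986 -0.009] z [-0.019 -0.012 -1.   ] pos [0.5476 0.1104 0.3104] mm tool: [ 6.4 -5.2 75.4] F [-0.5  -0.41 -0.37] t 2.4
```

{"api": "move_arm", "payload": {"targets": [{"dx": 6,"dy": -5,"dz": 22,"rx": 0,"ry": 0,"rz": 0,"grip": 255},{"dx": 0,"dy": 0,"dz": 20,"rx": 0,"ry": 0,"rz": 0,"grip": 255},{"dx": 0,"dy": 0,"dz": 20,"rx": 0,"ry": 0,"rz": 0,"grip": 255},{"dx": 0,"dy": 0,"dz": 12,"rx": 0,"ry": 0,"rz": 0,"grip": 255},{"dx": 0,"dy": 0,"dz": 0,"rx": 0,"ry": 0,"rz": 0,"grip": 255}]}}

```text
clock: 2.87
ee_pos: [0.5361, 0.119, 0.2342]
orientation: [-0.006, 0.643, 0.766, -0.01]
wrist_force: [-0.2, -0.7, -0.3]
finger_gap: 0.0002
```

```bash
python3 - <<'E'
from h import *
togo([.540,.115,.20]); a=cap('scene','s1')['color'][200:320,280:440]; b=cap('top','t1')['color'][180:300,215:375]
f=lambda x:cv2.resize(x,(400,300),interpolation=cv2.INTER_CUBIC)
cv2.imwrite('pics/c1.png',np.hstack([f(a),f(b)])[:,:,::-1])
E
```

```text
xaxis [-0.174  0.985 -0.004] z [-0.021 -0.008 -1.   ] pos [0.5361 0.119  0.2342] mm tool: [-4.5  3.9 34.2] F [-0.17 -0.69 -0.31] t 2.8667
```

View pics/c1.png

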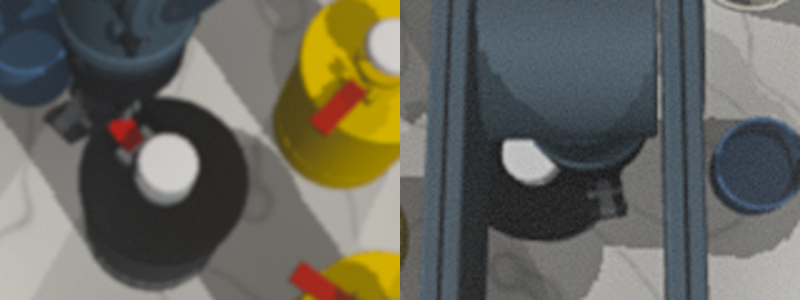

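The gripper sits over the lever in the scene crop at (125,130), and the canister has not been disturbed. I'll shift slightly and press down slowly.

{"api": "move_arm", "payload": {"targets": [{"dx": -4,"dy": 4,"dz": 4,"rx": 0,"ry": 0,"rz": 0,"grip": 255},{"dx": 0,"dy": 0,"dz": 5,"rx": 0,"ry": 0,"rz": 0,"grip": 255},{"dx": 0,"dy": 0,"dz": 5,"rx": 0,"ry": 0,"rz": 0,"grip": 255},{"dx": 0,"dy": 0,"dz": 4,"rx": 0,"ry": 0,"rz": 0,"grip": 255},{"dx": 0,"dy": 0,"dz": 0,"rx": 0,"ry": 0,"rz": 0,"grip": 255}]}}

```text
clock: 3.38
ee_pos: [0.5445, 0.1164, 0.2221]
orientation: [-0.001, 0.642, 0.767, -0.006]
wrist_force: [-0.0, 0.6, -0.9]
finger_gap: 0.0002
```

{"api": "move_arm", "payload": {"targets": [{"dx": 0,"dy": 0,"dz": 4,"rx": 0,"ry": 0,"rz": 0,"grip": 255},{"dx": 0,"dy": 0,"dz": 4,"rx": 0,"ry": 0,"rz": 0,"grip": 255},{"dx": 0,"dy": 0,"dz": 3,"rx": 0,"ry": 0,"rz": 0,"grip": 255},{"dx": 0,"dy": 0,"dz": 0,"rx": 0,"ry": 0,"rz": 0,"grip": 255}]}}

```text
clock: 3.72
ee_pos: [0.5452, 0.116, 0.211]
orientation: [0.0, 0.642, 0.767, -0.005]
wrist_force: [0.5, 0.5, 1.1]
finger_gap: -0.0001
```

{"api": "move_arm", "payload": {"targets": [{"dx": 0,"dy": -3,"dz": 3,"rx": 0,"ry": 0,"rz": 0,"grip": 255},{"dx": 0,"dy": 0,"dz": 3,"rx": 0,"ry": 0,"rz": 0,"grip": 255},{"dx": 0,"dy": 0,"dz": 2,"rx": 0,"ry": 0,"rz": 0,"grip": 255},{"dx": 0,"dy": 0,"dz": 0,"rx": 0,"ry": 0,"rz": 0,"grip": 255}]}}

```text
clock: 4.05
ee_pos: [0.5424, 0.1151, 0.2024]
orientation: [0.001, 0.642, 0.767, -0.005]
wrist_force: [0.9, -0.2, 0.4]
finger_gap: 0.0001
```

{"api": "move_arm", "payload": {"targets": [{"dx": 0,"dy": 0,"dz": 2,"rx": 0,"ry": 0,"rz": 0,"grip": 255},{"dx": 0,"dy": 0,"dz": 0,"rx": 0,"ry": 0,"rz": 0,"grip": 255}]}}

```text
clock: 4.22
ee_pos: [0.5424, 0.115, 0.2002]
orientation: [0.001, 0.642, 0.767, -0.005]
wrist_force: [0.3, 0.3, 0.7]
finger_gap: -0.0003
```

{"api": "move_arm", "payload": {"targets": [{"dx": 0,"dy": 0,"dz": 1.5,"rx": 0,"ry": 0,"rz": 0,"grip": 255},{"dx": 0,"dy": 0,"dz": 0,"rx": 0,"ry": 0,"rz": 0,"grip": 255}]}}

```text
clock: 4.38
ee_pos: [0.5426, 0.115, 0.2002]
orientation: [0.001, 0.642, 0.767, -0.004]
wrist_force: [-0.5, -0.2, 0.3]
finger_gap: 0.0002
```

```bash
python3 - <<'E'
from h import *
togo([.540,.115,.20]); a=cap('scene','s2')['color'][200:320,280:440]; b=cap('top','t2')['color'][180:300,215:375]
f=lambda x:cv2.resize(x,(400,300),interpolation=cv2.INTER_CUBIC)
cv2.imwrite('pics/c2.png',np.hstack([f(a),f(b)])[:,:,::-1])
E
```

```text
xaxis [-0.176  0.984 -0.007] z [-0.004 -0.008 -1.   ] pos [0.5426 0.115  0.2002] mm tool: [ 0.4 -2.6  0.3] F [-0.5  -0.2   0.28] t 4.3833
```

View pics/c2.png

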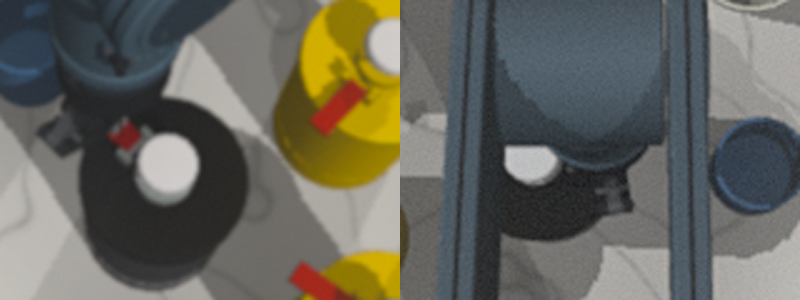

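The lever now looks lower in the crop at (125,135). The last 1.5 mm row gave no motion and no force, so I'll press with a bigger step until I feel the stop.

{"api": "move_arm", "payload": {"targets": [{"dx": 0,"dy": 0,"dz": 3,"rx": 0,"ry": 0,"rz": 0,"grip": 255}]}}

```text
clock: 4.57
ee_pos: [0.5433, 0.1149, 0.1993]
orientation: [0.002, 0.642, 0.767, -0.004]
wrist_force: [-7.1, -3.2, 33.7]
finger_gap: 0.0001
```

{"api": "move_arm", "payload": {"targets": [{"dx": 0,"dy": 0,"dz": 5,"rx": 0,"ry": 0,"rz": 0,"grip": 255}]}}

```text
clock: 4.65
ee_pos: [0.5446, 0.1142, 0.1992]
orientation: [0.005, 0.642, 0.767, -0.003]
wrist_force: [-11.4, -4.9, 46.7]
finger_gap: 0.0001
```

The stop is firm: 47 N through the fingers, more than I meant to apply. I'll retreat straight up now.

{"api": "move_arm", "payload": {"targets": [{"dx": 0,"dy": 0,"dz": -8,"rx": 0,"ry": 0,"rz": 0,"grip": 255},{"dx": 0,"dy": 0,"dz": -25,"rx": 0,"ry": 0,"rz": 0,"grip": 255},{"dx": 0,"dy": 0,"dz": -30,"rx": 0,"ry": 0,"rz": 0,"grip": 255},{"dx": -30,"dy": 0,"dz": -20,"rx": 0,"ry": 0,"rz": 0,"grip": 255},{"dx": -35,"dy": 0,"dz": 0,"rx": 0,"ry": 0,"rz": 0,"grip": 255},{"dx": -35,"dy": 0,"dz": 0,"rx": 0,"ry": 0,"rz": 0,"grip": 255},{"dx": -35,"dy": 0,"dz": 0,"rx": 0,"ry": 0,"rz": 0,"grip": 255},{"dx": 0,"dy": 0,"dz": 0,"rx": 0,"ry": 0,"rz": 0,"grip": 255}]}}

```text
clock: 5.32
ee_pos: [0.5678, -0.0197, 0.2883]
orientation: [0.005, 0.639, 0.77, -0.002]
wrist_force: [-0.1, -0.2, 0.6]
finger_gap: 0.0001
```

```bash
python3 - <<'E'
from h import *
togo([.531,.173,.24]); a=cap('scene','s3')['color'][200:320,280:440]; b=cap('wrist','w3')['color']
f=lambda x:cv2.resize(x,(400,300),interpolation=cv2.INTER_CUBIC)
cv2.imwrite('pics/c3.png',np.hstack([f(a),f(b)])[:,:,::-1])
s=pickle.load(open('s3.pkl','rb'));w=pickle.load(open('w3.pkl','rb'))
d=np.array([.161,-.987,0]);o=np.array([.531,.172,0])
P=[o+[0,0,.212],o+d*.03+[0,0,.181],o+d*.08+[0,0,.181]]
print((proj(s,P)-[280,200])*2.5,proj(w,P)*[.625,.625]+[400,0])
E
```

```text
xaxis [-0.185  0.983 -0.011] z [ 0.005 -0.011 -1.   ] pos [ 0.5678 -0.0197  0.2883] mm tool: [196.7  -0.8  46.1] F [-0.14 -0.23  0.61] t 5.3167
[[166.62363181 162.27679138]
 [135.20312196 145.49863701]
 [ 88.52147861 100.28455251]] [[ 601.95058805 -104.09071601]
 [ 600.98787884  -36.01345486]
 [ 599.70085839   27.81146165]]
```

View pics/c3.png

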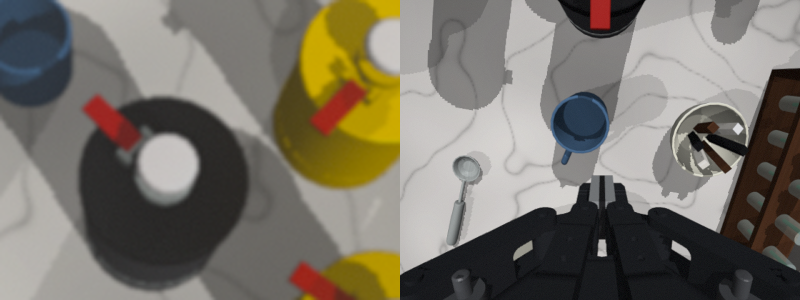

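The lever lies flat: its end is where predicted in both views, at (92,102) and (600,28), and the knob is at (168,162). Next I'll move over the knob.

{"api": "move_arm", "payload": {"targets": [{"dx": 33,"dy": 0,"dz": 0,"rx": 0,"ry": 0,"rz": 0,"grip": 255},{"dx": 35,"dy": 0,"dz": 0,"rx": 0,"ry": 0,"rz": 0,"grip": 255},{"dx": 35,"dy": 0,"dz": 0,"rx": 0,"ry": 0,"rz": 0,"grip": 255},{"dx": 35,"dy": 0,"dz": 0,"rx": 0,"ry": 0,"rz": 0,"grip": 255},{"dx": 35,"dy": 0,"dz": 0,"rx": 0,"ry": 0,"rz": 0,"grip": 255},{"dx": 15,"dy": 0,"dz": 0,"rx": 0,"ry": 0,"rz": 0,"grip": 255},{"dx": 0,"dy": 0,"dz": 0,"rx": 0,"ry": 0,"rz": 0,"grip": 255},{"dx": 0,"dy": 0,"dz": 0,"rx": 0,"ry": 0,"rz": 0,"grip": 255}]}}

```text
clock: 6.08
ee_pos: [0.5243, 0.185, 0.2816]
orientation: [-0.002, 0.637, 0.771, -0.003]
wrist_force: [0.8, -0.1, -0.2]
finger_gap: 0.0001
```

```bash
python3 - <<'E'
from h import *
togo([.531,.172,.24])
E
```

```text
xaxis [-0.189  0.982 -0.001] z [-0.007 -0.003 -1.   ] pos [0.5243 0.185  0.2816] mm tool: [-14.    4.4  41.6] F [ 0.85 -0.11 -0.18] t 6.0833
```

{"api": "move_arm", "payload": {"targets": [{"dx": -13,"dy": 4,"dz": 15,"rx": 0,"ry": 0,"rz": 0,"grip": 255},{"dx": 0,"dy": 0,"dz": 15,"rx": 0,"ry": 0,"rz": 0,"grip": 255},{"dx": 0,"dy": 0,"dz": 10,"rx": 0,"ry": 0,"rz": 0,"grip": 255},{"dx": 0,"dy": 0,"dz": 0,"rx": 0,"ry": 0,"rz": 0,"grip": 255}]}}

```text
clock: 6.42
ee_pos: [0.5297, 0.1732, 0.2403]
orientation: [-0.002, 0.635, 0.772, -0.003]
wrist_force: [-0.8, -0.5, 0.2]
finger_gap: 0.0002
```

```bash
python3 - <<'E'
from h import *
togo([.531,.172,.215]); a=cap('scene','s4')['color'][200:320,280:440]; b=cap('top','t4')['color'][180:300,215:375]
f=lambda x:cv2.resize(x,(400,300),interpolation=cv2.INTER_CUBIC)
cv2.imwrite('pics/c4.png',np.hstack([f(a),f(b)])[:,:,::-1])
E
```

```text
xaxis [-0.193  0.981 -0.002] z [-0.006 -0.003 -1.   ] pos [0.5297 0.1732 0.2403] mm tool: [-1.4  1.2 25.3] F [-0.77 -0.5   0.17] t 6.4167
```

View pics/c4.png

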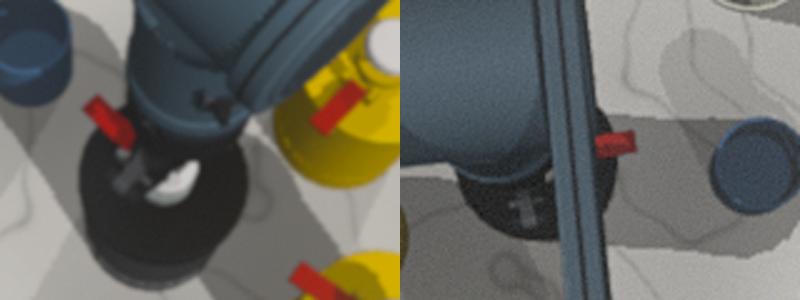

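The fingers are over the knob, just above (170,180) in the crop, and the lever is still flat. I'll press.

{"api": "move_arm", "payload": {"targets": [{"dx": 0,"dy": 0,"dz": 6,"rx": 0,"ry": 0,"rz": 0,"grip": 255},{"dx": 0,"dy": 0,"dz": 5,"rx": 0,"ry": 0,"rz": 0,"grip": 255},{"dx": 0,"dy": 0,"dz": 4,"rx": 0,"ry": 0,"rz": 0,"grip": 255},{"dx": 0,"dy": 0,"dz": 3,"rx": 0,"ry": 0,"rz": 0,"grip": 255}]}}

```text
clock: 6.85
ee_pos: [0.5323, 0.173, 0.2263]
orientation: [0.001, 0.636, 0.772, -0.0]
wrist_force: [-2.2, -0.5, 3.4]
finger_gap: -0.0003
```

{"api": "move_arm", "payload": {"targets": [{"dx": 0,"dy": -1,"dz": 5,"rx": 0,"ry": 0,"rz": 0,"grip": 255},{"dx": 0,"dy": 0,"dz": 4,"rx": 0,"ry": 0,"rz": 0,"grip": 255},{"dx": 0,"dy": 0,"dz": 3,"rx": 0,"ry": 0,"rz": 0,"grip": 255}]}}

```text
clock: 7.1
ee_pos: [0.5322, 0.173, 0.2161]
orientation: [0.003, 0.636, 0.772, 0.002]
wrist_force: [-3.0, -0.5, 7.8]
finger_gap: -0.0006
```

{"api": "move_arm", "payload": {"targets": [{"dx": 0,"dy": -1,"dz": 3,"rx": 0,"ry": 0,"rz": 0,"grip": 255}]}}

```text
clock: 7.18
ee_pos: [0.5322, 0.173, 0.2148]
orientation: [0.004, 0.636, 0.772, 0.003]
wrist_force: [-5.0, -0.3, 26.8]
finger_gap: -0.0
```

That is the stop (27 N at 0.2148). I'll hold with a light bias.

{"api": "move_arm", "payload": {"targets": [{"dx": 0,"dy": 0,"dz": 1.5,"rx": 0,"ry": 0,"rz": 0,"grip": 255},{"dx": 0,"dy": 0,"dz": 1.5,"rx": 0,"ry": 0,"rz": 0,"grip": 255},{"dx": 0,"dy": 0,"dz": 1.5,"rx": 0,"ry": 0,"rz": 0,"grip": 255}]}}

```text
clock: 7.43
ee_pos: [0.5321, 0.173, 0.215]
orientation: [0.006, 0.635, 0.772, 0.004]
wrist_force: [-3.8, -1.1, 10.3]
finger_gap: 0.0
```

{"api": "move_arm", "payload": {"targets": [{"dx": 0,"dy": 0,"dz": 2.5,"rx": 0,"ry": 0,"rz": 0,"grip": 255},{"dx": 0,"dy": 0,"dz": 2,"rx": 0,"ry": 0,"rz": 0,"grip": 255},{"dx": 0,"dy": 0,"dz": 2,"rx": 0,"ry": 0,"rz": 0,"grip": 255},{"dx": 0,"dy": 0,"dz": 2,"rx": 0,"ry": 0,"rz": 0,"grip": 255},{"dx": 0,"dy": 0,"dz": 2,"rx": 0,"ry": 0,"rz": 0,"grip": 255},{"dx": 0,"dy": 0,"dz": 2,"rx": 0,"ry": 0,"rz": 0,"grip": 255}]}}

```text
clock: 7.93
ee_pos: [0.532, 0.173, 0.215]
orientation: [0.01, 0.635, 0.773, 0.008]
wrist_force: [-6.0, -1.4, 13.7]
finger_gap: 0.0
```

{"api": "move_arm", "payload": {"targets": [{"dx": 0,"dy": 0,"dz": 2,"rx": 0,"ry": 0,"rz": 0,"grip": 255},{"dx": 0,"dy": 0,"dz": 2,"rx": 0,"ry": 0,"rz": 0,"grip": 255},{"dx": 0,"dy": 0,"dz": 2,"rx": 0,"ry": 0,"rz": 0,"grip": 255},{"dx": 0,"dy": 0,"dz": 2,"rx": 0,"ry": 0,"rz": 0,"grip": 255}]}}

```text
clock: 8.27
ee_pos: [0.5319, 0.173, 0.215]
orientation: [0.013, 0.634, 0.773, 0.01]
wrist_force: [-5.4, -1.0, 15.0]
finger_gap: 0.0002
```

{"api": "move_arm", "payload": {"targets": [{"dx": 0,"dy": 0,"dz": -8,"rx": 0,"ry": 0,"rz": 0,"grip": 255},{"dx": 0,"dy": 0,"dz": -10,"rx": 0,"ry": 0,"rz": 0,"grip": 255},{"dx": 0,"dy": 0,"dz": -30,"rx": 0,"ry": 0,"rz": 0,"grip": 255},{"dx": 0,"dy": 0,"dz": -30,"rx": 0,"ry": 0,"rz": 0,"grip": 255},{"dx": -35,"dy": 0,"dz": -10,"rx": 0,"ry": 0,"rz": 0,"grip": 255},{"dx": -40,"dy": 0,"dz": 0,"rx": 0,"ry": 0,"rz": 0,"grip": 255},{"dx": -40,"dy": 0,"dz": 0,"rx": 0,"ry": 0,"rz": 0,"grip": 255},{"dx": -40,"dy": 0,"dz": 0,"rx": 0,"ry": 0,"rz": 0,"grip": 255},{"dx": -40,"dy": 0,"dz": 0,"rx": 0,"ry": 0,"rz": 0,"grip": 255},{"dx": 0,"dy": 0,"dz": 0,"rx": 0,"ry": 0,"rz": 0,"grip": 255}]}}

```text
clock: 9.1
ee_pos: [0.5692, -0.0222, 0.3111]
orientation: [0.017, 0.63, 0.776, 0.012]
wrist_force: [0.2, 1.1, -0.4]
finger_gap: -0.0001
```

```bash
python3 - <<'E'
from h import *
a=cap('scene','s5')['color'][200:320,280:440]; b=cap('top','t5')['color']
p=pickle.load(open('s3.pkl','rb'))['color'][200:320,280:440]
print(manip.read_state()['wrist_force'])
f=lambda x:cv2.resize(x,(400,300),interpolation=cv2.INTER_CUBIC)
cv2.imwrite('pics/c5.png',np.vstack([np.hstack([f(a),f(p)]),np.hstack([f(b),f(b[195:295,225:325])])])[:,:,::-1])
E
```

```text
[ 0.02548677  0.76783779 -0.00566751]
```

View pics/c5.png

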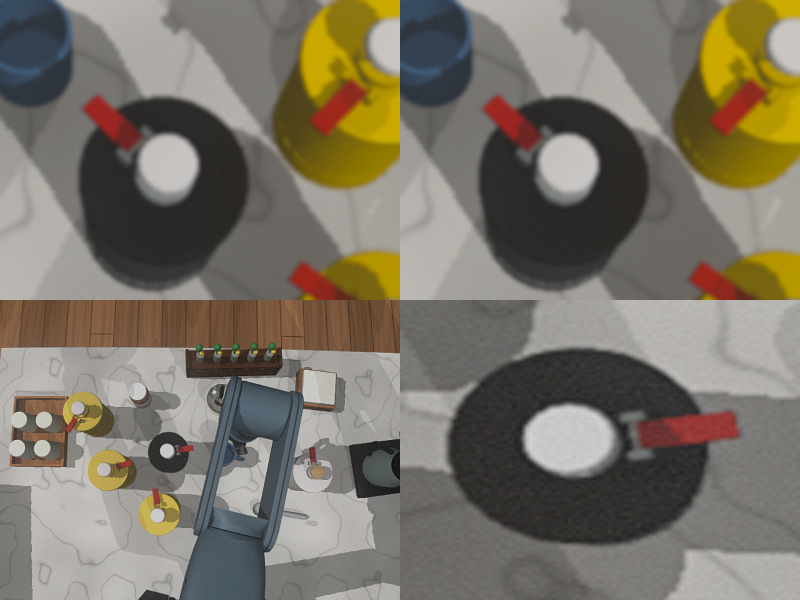

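The knob is back up at (168,162), the same as before pressing. The lever is flat with its end at (92,102), the canister and its neighbours have not moved, and the gripper is clear. I'm handing the job in.

```bash
python3 -c "
from bench import manip
print(manip.close_job())"
```

```text
the job is handed in; nothing more can be done
None
```

I folded the red lever flat first, then pressed the white knob to its stop, held it there for about 1 s and let it spring back. I then backed the arm off and handed the job in at about 9 s.

- **Lever:** the fingertips met a firm stop at about z = 0.180 m, where the top of a flat lever should be (0.181 m). The final pictures show the lever lying flat.
- **Knob:** it was held at a TCP height of 0.215 m, the expected full press, with 10 to 15 N against it. In the last pictures it is back up where it was before pressing.
- **Surroundings:** the dark canister did not shift. In the last pictures I could see no change in the mug, the white canister or the yellow canisters. I compared only the area around the dark canister closely, and the arm hid part of the top view.
- **Not as intended:** I sent two press steps on the lever together, so the force through the closed fingertips briefly reached about 47 N. The wrist limit is 120 N. I take the 40 N limit to cover the arm and gripper body rather than the fingertips, but I could not confirm that.

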